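# Release the locked drawer of a tool chest with a pin

### The job

The drawer of the wooden tool chest has locked itself. Take the red-handled release pin out of its holder, feel with it through the two brass-rimmed holes in the chest's lid for the springy hidden latch (one hole is a dead end, and you cannot see which) and press the latch gently until the drawer pops open. Then stand the pin back in its holder, all the way down, and leave the drawer open and the other things on the bench undisturbed.

Things in the scene. Friction and masses are not known exactly. Their poses are not given: they have to be found in the camera images.
- chest: Fixed light-wood tool chest, 220 (x) x 260 (y) x 130 mm high; green drawer front, no handle, on its -x side. Origin: centre of the underside; z up. The flat green lid, 12 mm thick, has two round through holes at (-20, +40) and (-20, -40) mm in the chest's frame: the latch is under one, a dead end under the other; which is not known..
- hole_left (a point): Centre of the +y hole's mouth, level with the lid's top, 130 mm above the bench; axes as the chest's. 12 mm across, 2 mm chamfer, flush brass rim 30 mm across. The latch, wherever it is, is a flat steel pad 22 to 28 mm below the lid's top; pushed straight down it yields on a spring (4 N, then 0.4 N/mm, 11 N at most), frees the drawer after 5 to 11 mm, and stops hard at 13 mm.
- hole_right (a point): The same for the -y hole. The dead end, under whichever hole has no latch, is a solid steel block with its top 22 to 30 mm below the lid's top: it does not yield.
- drawer (a joint): How far the drawer is out, m: 0 locked shut, 0.060 fully out. Once the latch lets go, a spring pushes the drawer out in under half a second towards the chest's -x side, and it stays out.
- holder: Fixed dark-wood block 70 x 70 x 75 mm high that holds the pin. Origin: centre of the underside; z up.
- holder_hole (a point): Centre of the mouth of the holder's hole, on its top face 75 mm above the bench; 12 mm across with a 2 mm chamfer, 68 mm deep.
- pin: Release pin, 90 g, upright in the holder at first: steel shank 8 mm thick, 60 mm long, tapered to 4 mm over the last 5 mm; brass collar 20 mm across, 4 mm thick, resting on the block; red square handle 20 x 20 x 46 mm, flats along the pin's x and y. Origin: on the axis at the collar's underside; z to the handle, whose top is at +50 mm; tip at -60 mm. The shank bends above 25 N.
- pin_tip (a point): The tip of the pin's shank, 60 mm below the pin's origin.
- hammer: Bystander: hammer lying on the bench, 280 mm long. Leave it.
- offcut: Bystander: stepped wood offcut 100 x 50 x 52 mm standing on the bench. Leave it.
- glue: Bystander: white glue bottle, 52 mm across and 130 mm tall. Leave it.
- chisel: Bystander: slim hand tool with a dark wooden handle lying on the bench, 220 mm long. Leave it.

How it is judged:
On the way, in this order (a step that is already met when the one before it is completed fails the run):
1. the shank of the pin is in one of the lid's holes (((horizontal distance between pin_tip and hole_left below 0.007 m and z of pin_tip in the frame of hole_left below -0.012 m and angle between pin's own z axis and vertical below 0.35 rad) or (horizontal distance between pin_tip and hole_right below 0.007 m and z of pin_tip in the frame of hole_right below -0.012 m and angle between pin's own z axis and vertical below 0.35 rad))), for 0.05 s.
2. the drawer pops out while the pin is in a hole (value of joint drawer above 0.045 m and ((horizontal distance between pin_tip and hole_left below 0.007 m and z of pin_tip in the frame of hole_left below -0.012 m and angle between pin's own z axis and vertical below 0.35 rad) or (horizontal distance between pin_tip and hole_right below 0.007 m and z of pin_tip in the frame of hole_right below -0.012 m and angle between pin's own z axis and vertical below 0.35 rad))), for 0.05 s.
At the end, for the whole second after the job is handed in: The drawer is at least 45 mm out, and the pin stands released and at rest in its holder: axis within 6 mm of the hole's centre, collar within 4 mm of the block's top, upright within 0.1 rad (value of joint drawer above 0.045 m and horizontal distance between pin and holder_hole below 0.006 m and z of pin in the frame of holder_hole below 0.004 m and angle between pin's own z axis and vertical below 0.1 rad and linear speed of pin below 0.02 m/s); the robot touches nothing.
It fails at once if the shank of the pin carries more than 25 N (contact force between pin_c0 and anything else above 25 N).
It fails at once if the hammer is moved more than 30 mm (distance of hammer from where it was at the start of the episode above 0.03 m).
It fails at once if the offcut is moved more than 30 mm or turned over (distance of offcut from where it was at the start of the episode above 0.03 m or angle between offcut's own z axis and vertical above 0.5 rad).
It fails at once if the glue bottle is moved more than 30 mm or turned over (distance of glue from where it was at the start of the episode above 0.03 m or angle between glue's own z axis and vertical above 0.5 rad).
It fails at once if the chisel is moved more than 30 mm (distance of chisel from where it was at the start of the episode above 0.03 m).
It also fails if it takes over 72 s, if anything falls off the work surface, if the arm or the gripper's body presses on something with over 40 N, if the wrist force passes 120 N, or if a joint passes its speed limit or range.

### The arm

A 6-joint arm with a two-finger parallel gripper is mounted at the origin on the work surface. World frame = base frame: x ahead of the robot, y to its left, z up, the work surface at z = 0. Lengths are in m, angles in rad, forces in N, time in s.
With the tool pointing down it reaches from about 0.3 to 0.825 m from the base axis. Payload 5.4 kg.
Tool frame: the origin (TCP) lies on the front face of the gripper's body, between the roots of the fingers; the fingertips stand 88 mm ahead of it and the grasp point (between the pads) lies 69 mm ahead of it; z points along the fingers, y is the line along which they close (so a half turn about z gives the same grasp; the last joint's range is limited). The gripper opens to 92 mm and grips with 3 to 60 N. Pads are 20 mm wide; open, the fingers measure 128 mm over their backs; the gripper's body (75 mm by 189 mm) begins 69 mm behind the grasp point.
Start: joints at [-1.495, 0.158, 1.597, -0, 1.386, -0.21], TCP at [0.162, -0.552, 0.303] pointing down, gripper open.
Joint ranges: [-2.91, 2.91], [-0.94, 2.29], [0.18, 2.7], [-1.29, 4.43], [0.17, 2.64], [-3, 3]. Speed limits (rad/s): [2.57, 2.57, 3.14, 3.14, 3.14, 3.14].

### API

Orientations are given as a rotation vector (axis times angle).
In Python, from rig import r gives the robot as it stands. Calls block until the motion is done:
- r.reach(position, orientation): joint-space move of the TCP to a pose.
- r.movel(position, frame=None, rate=0.15): straight line of the TCP; frame=None keeps the orientation; rate is the mean speed in m/s.
- r.move_joints(angles): joint-space move.
- r.set_gripper(opening, newtons=None): opening from 0.0 (shut) to 1.0 (fully open); newtons is the grip in N (None keeps the last); returns when the fingers have stopped.
- r.pause(seconds).
- r.ik(position, orientation): joint angles nearest the present ones, or None.
- r.grab_frame(name): name is "scene" or "top" or "wrist"; returns a dict with "img" (420x560x3 uint8, blue, green, red), "camera_matrix" (3x3 intrinsics, pixels), "origin" and "attitude" of the camera in the world; the wrist camera has in their place "mount" (4x4, takes a point from camera to tool coordinates, whose origin is the TCP and whose axes are the flange's). Camera axes: x right, y down, z forward; pixel columns grow to the right and rows downward; lengths in m; the calibration is good to about 2 mm. A picture is of the moment at which its call begins: read the wrist's pose just before it. There is no depth.
A pose or a line that the arm cannot do raises r.PlanningError and nothing moves.
- r.hand_in(): hands the job in; it is judged then, once.
Readings, each from a call of its own:
- r.read_time(): time.
- r.read_q(): joint angles.
- r.read_dq(): joint speeds.
- r.read_effort(): joint torques, N m.
- r.read_tool_pos(): TCP position.
- r.read_orientation(): TCP orientation.
- r.read_force(): force on the tool from outside, world axes, zero at the start.
- r.read_moment(): the same for the moment, N m.
- r.read_finger_gap(): opening from 0.0 (shut) to 1.0 (fully open).
- r.read_finger_force(): force on a finger pad.
Only numpy, scipy, OpenCV 4.12 (cv2) and the standard library are available. Lean on these libraries where they do the work, as an engineer would, in place of code of your own. Each camera call takes 0.05 s, during which the arm holds its last target. There are 200 camera calls.

## Working session

There is one attempt and no reset: what is moved stays moved. The work goes in short steps, each a Python script; the robot and the scene stay as the last script left them, time stands still between calls to the robot, and variables do not carry over. Pictures are saved under pics/ and viewed, at most 10 in all, crops included, and the job is handed in when it is done.

```bash
ls; mkdir -p pics
python3 - <<'E'
from rig import r
import cv2,numpy as np
for n in("scene","top"):
    f=r.grab_frame(n);cv2.imwrite(f"pics/{n}0.png",f["img"]);print(n,f["camera_matrix"],f["origin"],f["attitude"])
f=r.grab_frame("wrist");cv2.imwrite("pics/wrist0.png",f["img"]);print(f["camera_matrix"],f["mount"]);print(r.read_tool_pos(),r.read_orientation(),r.read_time(),r.read_force())
E
```

```text
pics
scene [[514.74977716   0.         272.93747682]
 [  0.         514.74977716 205.54495438]
 [  0.           0.           1.        ]] [ 1.19250961 -0.75410044  1.42074138] [-2.38793204 -0.83959398  0.26223323]
top [[383.66661367   0.         282.30616705]
 [  0.         383.66661367 209.59526164]
 [  0.           0.           1.        ]] [0.51311234 0.01282551 1.06064581] [-2.21723299  2.17329776 -0.09785918]
[[293.88267346   0.         275.97698341]
 [  0.         293.88267346 210.45643067]
 [  0.           0.           1.        ]] [[-1.45366012e-03 -9.55833917e-01 -2.93903743e-01  8.28807772e-02]
 [ 9.99998321e-01 -1.71745735e-03  6.39482543e-04 -8.47906731e-04]
 [-1.11600625e-03 -2.93902320e-01  9.55834808e-01 -8.24578373e-02]
 [ 0.00000000e+00  0.00000000e+00  0.00000000e+00  1.00000000e+00]]
[ 0.16207822 -0.55131387  0.30196478] [-3.10815317e+00 -4.47230793e-01 -1.61875248e-04] 0.15 [ 0.41346453  0.51747999 -0.17861089]
```

View pics/top0.png

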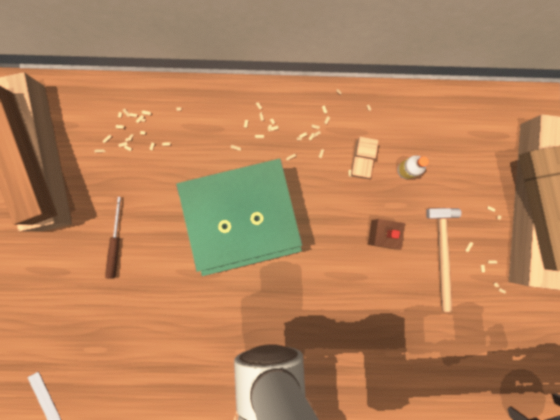

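View pics/scene0.png

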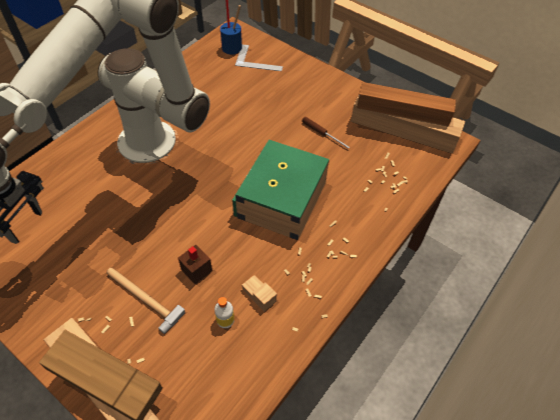

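The top view shows the holes at about (225,227) and (257,218), and the red handle at (395,234). In the scene view the holes are at about (283,166) and (273,183), and the handle at (193,252).

```bash
cat > h.py <<'E'
from rig import r
import cv2,numpy as np
from scipy.spatial.transform import Rotation as R
def cam(n):
    if n=="wrist":
        p,o=np.array(r.read_tool_pos()),R.from_rotvec(r.read_orientation()).as_matrix()
        f=r.grab_frame(n);M=np.array(f["mount"])
        return f["img"],np.array(f["camera_matrix"]),p+o@M[:3,3],o@M[:3,:3]
    f=r.grab_frame(n)
    return f["img"],np.array(f["camera_matrix"]),np.array(f["origin"]),R.from_rotvec(f["attitude"]).as_matrix()
def ray(c,uv): 
    d=c[3]@np.linalg.inv(c[1])@np.array([uv[0],uv[1],1.]);return d/np.linalg.norm(d)
def plane(c,uv,z):
    d=ray(c,uv);return c[2]+d*(z-c[2][2])/d[2]
def tri(c1,u1,c2,u2):
    A=[];b=[]
    for c,u in((c1,u1),(c2,u2)):
        d=ray(c,u);P=np.eye(3)-np.outer(d,d);A.append(P);b.append(P@c[2])
    return np.linalg.lstsq(np.vstack(A),np.hstack(b),rcond=None)[0]
def blobs(img,lo,hi,amin=15):
    h=cv2.cvtColor(img,cv2.COLOR_BGR2HSV);m=cv2.inRange(h,np.array(lo),np.array(hi))
    cs,_=cv2.findContours(m,cv2.RETR_EXTERNAL,cv2.CHAIN_APPROX_NONE)
    return sorted([c for c in cs if cv2.contourArea(c)>amin],key=cv2.contourArea,reverse=True)
YEL=((20,90,120),(35,255,255));RED=((0,200,100),(4,255,255))
def down(a): # tool z down, tool y (closing line) at angle a from world x ; 
    y=np.array([np.cos(a),np.sin(a),0]);z=np.array([0,0,-1.]);x=np.cross(y,z)
    return R.from_matrix(np.c_[x,y,z]).as_rotvec()
E
python3 - <<'E'
from h import *
t=cam("top");s=cam("scene")
for n,c in(("top",t),("scene",s)):
  for k,col in(("Y",YEL),("R",RED)):
    for b in blobs(c[0],*col,amin=8)[:5]:
        (u,v),(w,h),a=cv2.minAreaRect(b);print(n,k,round(u,1),round(v,1),round(w),round(h),plane(c,(u,v),.13 if k=="Y" else .125).round(4))
E
```

```text
top Y 536.7 267.0 9 36 [ 0.4506 -0.6282  0.13  ]
top Y 224.0 226.0 12 12 [0.5355 0.1354 0.13  ]
top Y 256.3 217.8 11 12 [0.557 0.058 0.13 ]
top Y 404.2 171.2 16 6 [ 0.6791 -0.3034  0.13  ]
top Y 366.2 150.5 14 3 [ 0.7286 -0.209   0.13  ]
scene Y 272.5 183.0 8 8 [0.557  0.0585 0.13  ]
scene Y 282.5 165.0 6 9 [0.5353 0.1384 0.13  ]
scene R 192.3 249.8 6 6 [ 0.5278 -0.2815  0.125 ]
```

Run:
```python
from h import *
q=r.ik([.528,-.2815,.315],down(-np.pi/2));print(q, r.ik([.53,.12,.35],down(-np.pi/2)))
r.reach([.528,-.2815,.315],down(-np.pi/2));r.pause(.2)
c=cam("wrist");cv2.imwrite("pics/w1.png",c[0]);print(r.read_tool_pos(),r.read_time())
for b in blobs(c[0],*RED)[:3]:
    x=cv2.minAreaRect(b);print(x,plane(c,x[0],.125),[plane(c,p,.125)[:2].round(4) for p in cv2.boxPoints(x)])
```

```text
[-6.91559108e-01  2.10141705e-01  1.51358090e+00 -4.44089210e-16
  1.41787005e+00  8.79237218e-01] [ 1.88675216e-04  4.74246336e-02  1.62333968e+00 -4.44089210e-16
  1.47082834e+00  1.57098500e+00]
[ 0.52765082 -0.28212509  0.31498146] 2.1667
((276.03466796875, 210.65347290039062), (18.70669937133789, 17.81116485595703), 5.7105937004089355) [ 0.52636406 -0.28183317  0.125     ] [array([ 0.5183, -0.2718]), array([ 0.5362, -0.2738]), array([ 0.5343, -0.2917]), array([ 0.5163, -0.2901])]
```

View pics/w1.png

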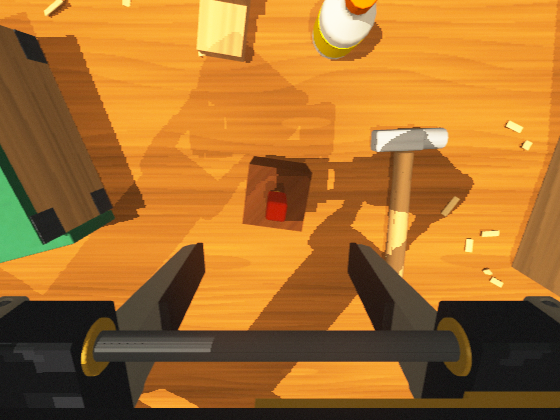

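The wrist view shows the handle's lit top at (276,211), turned about 6° like the block. The fingers have clear space on both sides, so I'll grasp.

Run:
```python
from h import *
o=down(-np.pi/2-0.11)
r.reach([.5268,-.2819,.26],o);r.movel([.5268,-.2819,.174],rate=.1)
r.set_gripper(0.0,30);r.pause(.2)
g=np.array(r.read_tool_pos());np.save("grasp.npy",g);print(g,r.read_finger_gap(),r.read_finger_force(),r.read_force(),r.read_moment())
r.movel(g+[0,0,.03],rate=.06);print(r.read_force(),r.read_moment())
r.movel(g+[0,0,.12],rate=.15);r.pause(.2)
print(r.read_force(),r.read_finger_gap(),r.read_time())
c=cam("wrist");cv2.imwrite("pics/w2.png",c[0])
```

```text
[ 0.52680683 -0.2819417   0.17398835] 0.2185146480574636 29.998310208320618 [-0.05905173  0.35065633  0.24005785] [-0.02535892 -0.03289359 -0.0317657 ]
[-0.46968505 -0.01151161 -0.98394688] [ 0.03053228 -0.00267172 -0.01636592]
[-0.05227417 -0.27646563 -1.15490344] 0.21651330502230046 6.3917
```

View pics/w2.png

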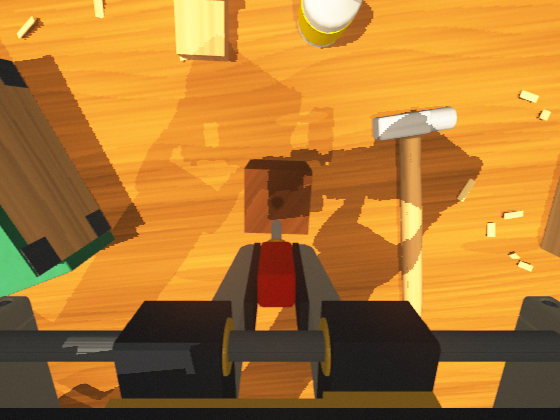

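The pin is held upright, with its shank at about (276,228) and the holder's hole at about (277,202). Next I'll move over the chest and measure the rims from close up.

Run:
```python
from h import *
class C:pass
c=cv2.imread("pics/w2.png")
p=np.array(r.read_tool_pos());o=R.from_rotvec(r.read_orientation()).as_matrix()
w=cam("wrist")
print("holderhole",plane(w,(277,202),.075).round(4))
for v in(222,225,228): print("tip?",v,plane(w,(276,v),p[2]-.159).round(4))
print(p)
r.movel(p+[0,0,.06],rate=.15)
r.reach([.506,.097,.35],down(-np.pi/2-.11));r.pause(.3)
w=cam("wrist");cv2.imwrite("pics/w3.png",w[0]);print(r.read_tool_pos(),r.read_force(),r.read_time())
for b in blobs(w[0],*YEL):
    e=cv2.fitEllipse(b);print(np.round(e[0]+e[1],1),plane(w,e[0],.13).round(4))
```

```text
holderhole [ 0.5258 -0.2821  0.075 ]
tip? 222 [ 0.5242 -0.2808  0.1338]
tip? 225 [ 0.5215 -0.2805  0.1338]
tip? 228 [ 0.5187 -0.2802  0.1338]
[ 0.52647166 -0.28166387  0.29278184]
[0.50615576 0.0965549  0.34996709] [-0.22770548 -0.66910352  0.23628984] 8.8
[307.7 149.2  28.6  29.7] [0.5569 0.0588 0.13  ]
[235.1 177.5  27.2  28.8] [0.5364 0.1362 0.13  ]
[529.5   3.5   7.6  60.7] [ 0.6613 -0.1467  0.13  ]
[474.3 204.4   4.7  43.9] [ 0.4789 -0.1138  0.13  ]
[45.   6.7  6.2 18.6] [0.7069 0.2803 0.13  ]
[434.2 208.2   4.6  13.6] [ 0.4794 -0.0713  0.13  ]
```

View pics/w3.png

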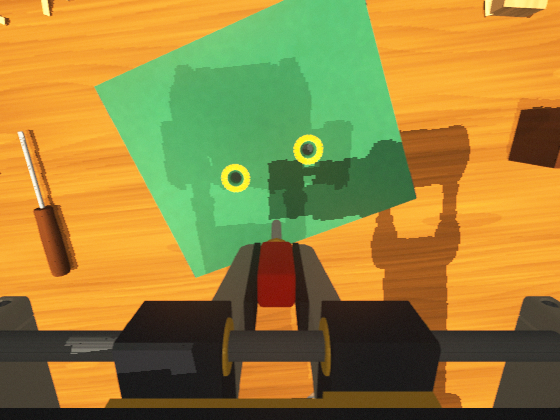

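The rims agree in all three views: right at (0.557, 0.0587) and left at (0.536, 0.1365), 80 mm apart. The tip, at (276,220), is within about 1 mm of the tool axis. I'll probe the right hole, guarded on force.

```bash
cat > probe.py <<'E'
from h import *
def probe(x,y):
    o=down(-np.pi/2-.11);LID=.289
    r.reach([x,y,LID+.03],o);r.movel([x,y,LID+.006],rate=.08);r.pause(.2)
    f0=np.array(r.read_force());z=LID+.006;con=None
    while z>LID-.046:
        st=.002 if z>LID-.018 else .0005
        z-=st;r.movel([x,y,z],rate=.03 if st>.001 else .015)
        f=np.array(r.read_force())-f0;d=LID-z
        if d<.02 or con is None and f[2]>1: print("%.1f"%(d*1e3),f.round(1),round(r.read_time(),2))
        if d<.02 and np.linalg.norm(f)>6: print("rim");return "rim"
        if con is None and f[2]>2.5: con=d
        if con and abs(d-con-round((d-con)*500)/500)<1e-4: print("  %.1f"%(d*1e3),f.round(1),(LID-r.read_tool_pos()[2]).round(4))
        if f[2]>13: print("hard",d,con,f);break
        if con and d-con>.0118: print("pressed");break
    r.pause(.5);print(r.read_force()-f0,r.read_time())
E
python3 - <<'E'
from probe import *
probe(.557,.0587)
E
```

```text
-4.0 [-0.5 -0.5 -0.2] 10.08
-2.0 [-0.4 -0.  -1.2] 10.33
0.0 [ 0.3 -0.9 -0.9] 10.58
2.0 [-0.2 -0.1 -0.2] 10.83
4.0 [ 0.2 -0.4 -1.2] 11.08
6.0 [-0.1 -0.4 -0.7] 11.33
8.0 [ 0.2 -1.  -0.8] 11.58
10.0 [ 0.3 -0.5 -0.9] 11.83
12.0 [-0.2 -1.1 -0.4] 12.08
14.0 [ 0.9 -0.7 -0.3] 12.33
16.0 [ 0.1 -1.2 -0.4] 12.58
18.0 [-0.4 -0.6 -0.5] 12.83
18.5 [ 0.7 -0.7  0.1] 13.08
19.0 [-0.4 -0.7 -0.9] 13.33
19.5 [-0.1 -1.1 -0.2] 13.58
25.5 [-1.  -0.3  3. ] 16.58
  25.5 [-1.  -0.3  3. ] 0.025
  27.5 [-2.8 -0.2  6.8] 0.0264
  29.5 [-1.6 -0.1  8.6] 0.0282
  31.5 [-3.7  0.2  8.6] 0.0301
  33.5 [-3.   0.3  8.8] 0.0319
  35.5 [-1.7 -0.3  6.6] 0.0345
  37.5 [-3.  -0.3  7.7] 0.0363
pressed
[-2.8454956  -0.35496912  7.57739538] 23.0833
```

It yields like the latch. Checking the drawer.

Run:
```python
from h import *
a=cam("top")[0];b=cam("scene")[0];cv2.imwrite("pics/chk.png",np.hstack([cv2.resize(a[130:330,130:330],(400,400)),cv2.resize(b[100:260,180:340],(400,400))]))
```

```text
(no output)
```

View pics/chk.png

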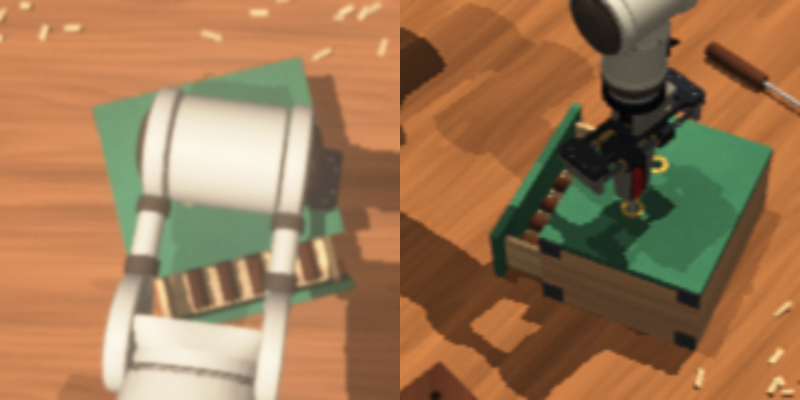

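The drawer is fully out: its tray shows in both views. I'll withdraw the pin, go back above the holder and check how the pin sits in the grip.

Run:
```python
from h import *
g=np.load("grasp.npy");o=down(-np.pi/2-.11)
p=np.array(r.read_tool_pos());r.movel([.557,.0587,.30],rate=.05);r.movel([.557,.0587,.36],rate=.15)
r.reach(g+[0,0,.17],o);r.movel(g+[0,0,.12],rate=.15);r.pause(.3)
w=cam("wrist");im=w[0];cv2.imwrite("pics/w4.png",im)
a=cv2.imread("pics/w2.png")[140:310,200:350];b=im[140:310,200:350]
cv2.imwrite("pics/cmp.png",cv2.resize(np.hstack([a,b]),None,fx=2.6,fy=2.6,interpolation=cv2.INTER_NEAREST))
print(r.read_tool_pos()-g,r.read_finger_gap(),r.read_force(),r.read_time())
```

```text
[ 0.00024214 -0.00017396  0.12083232] 0.2105752053373898 [-0.20302598  0.4271867  -0.90628703] 26.975
```

View pics/cmp.png

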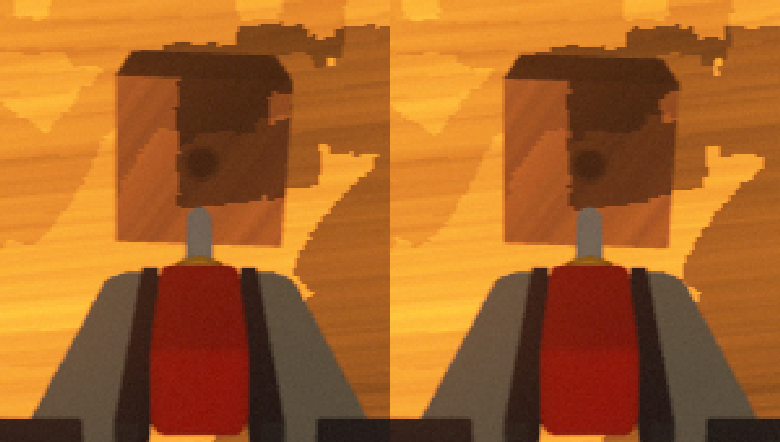

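Before and after, the shank, collar and handle sit the same in the grip, so nothing slipped. Now I'll insert it, guarded on force, at the recorded grasp position.

Run:
```python
from h import *
g=np.load("grasp.npy")
r.movel(g+[0,0,.066],rate=.1);r.pause(.2);f0=np.array(r.read_force());h=.066
while h>-.002:
    h-=.004 if h>.006 else .001
    r.movel(g+[0,0,h],rate=.04);f=np.array(r.read_force())-f0;fm=np.linalg.norm(f)
    if fm>2.5:print(round(h*1e3,1),f.round(1))
    if fm>7:break
print("end",h,r.read_tool_pos()-g,f,r.read_time())
```

```text
-1.0 [-2.5  1.8  5.6]
-2.0 [-3.9  3.6 11.1]
end -0.002000000000000026 [ 1.31489718e-04 -5.53679366e-05 -6.10578619e-05] [-3.87555364  3.57808899 11.06206125] 33.6167
```

The collar has met the block at the original height. I'll release, retreat and check.

Run:
```python
from h import *
g=np.load("grasp.npy")
r.movel(g,rate=.02);r.set_gripper(.75);r.pause(.3);r.movel(g+[0,0,.141],rate=.12);r.pause(.3)
w=cam("wrist");t=cam("top")
x=cv2.minAreaRect(blobs(w[0],*RED)[0]);print(x,plane(w,x[0],.125),r.read_force(),r.read_time())
cv2.imwrite("pics/fin.png",np.hstack([cv2.resize(w[0][130:280,180:380],(400,300)),cv2.resize(t[0][130:310,130:460],(400,300))]))
```

```text
((276.0, 210.0), (18.0, 18.0), 90.0) [ 0.52620238 -0.28134935  0.125     ] [0.20733024 0.44024986 0.19400565] 36.7333
```

View pics/fin.png

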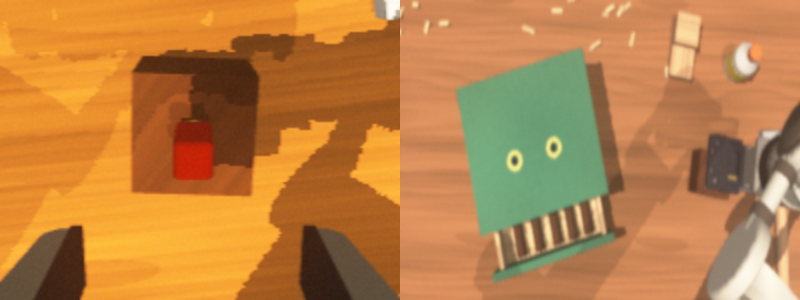

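The pin is seated in its original place, the drawer is open, and the gripper is clear.

```bash
python3 -c "
from rig import r
print(r.hand_in())"
```

```text
the job is handed in; nothing more can be done
None
```

The job is handed in (no verdict was returned): the latch was under the right hole and the drawer is fully open, the pin is back down in its holder and released, and the arm touched none of the other things on the bench.

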